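# Refit the dimmer knob and keep it pressed in

### The arm

A 7-joint arm with a two-finger parallel gripper is mounted at the origin on the work surface. World frame = base frame: x ahead of the robot, y to its left, z up, the work surface at z = 0. Lengths are in m, angles in rad, forces in N, time in s.
With the tool pointing down it reaches from about 0.4 to 0.85 m from the base axis. Payload 10.4 kg.
Tool frame: the origin (TCP) lies on the centre line of the jaws, within the pads' length; the fingertips stand 22 mm ahead of it and the grasp point (between the pads) lies 3 mm ahead of it (ctrl.finger_overhang is the distance from the TCP to the fingertips, in m); z points along the fingers, y is the line along which they close (so a half turn about z gives the same grasp; the last joint's range is limited). The gripper opens to 87 mm and grips with 3 to 60 N. Pads are 19 mm wide; open, the fingers measure 117 mm over their backs; the gripper's body (75 mm by 190 mm) begins 51 mm behind the grasp point.
Start: joints at [-1.184, 0.332, -0.065, 1.46, 0.022, 1.35, -0.088], TCP at [0.249, 0.573, 0.245] pointing down, gripper open.
Joint ranges: [-2.6, 2.6], [-0.5, 2.12], [-1.47, 1.34], [0.16, 2.42], [-1.27, 4.41], [0.06, 2.06], [-2.6, 2.6]. Speed limits (rad/s): [2.22, 2.22, 2.79, 2.79, 3.14, 3.14, 3.14].

### API

Orientations are given as a unit quaternion [w, x, y, z].
In Python, from bench import ctrl, fingers, read_state, grab_frame, finder gives the robot as it stands. Calls block until the motion is done:
- ctrl.goto(position, orientation): joint-space move of the TCP to a pose.
- ctrl.movel(position, rotation=None, velocity=0.15, f_stop=None): straight line of the TCP; rotation=None keeps the orientation; velocity is the mean speed in m/s. With f_stop (N) it stops when the force on the tool has changed by that much, and returns True; else False.
- ctrl.set_joints(angles): joint-space move.
- fingers.open_jaws() and fingers.close_gripper(force=None): open the fingers fully, or close them until they stop; force is the grip in N (None keeps the last).
- ctrl.wait(seconds).
- ctrl.inverse_kinematics(position, orientation): joint angles nearest the present ones, or None.
- read_state(): the state.
- grab_frame(name): name is "scene" or "top" or "wrist"; returns a dict with "img" (480x640x3 uint8, red, green, blue), "range_z" (480x640 float32, m along the optical axis (not along the pixel's ray), 0 where there is no reading), "intrinsics" (3x3 intrinsics, pixels), "camera_from_world" (4x4, takes a point from world to camera coordinates); the wrist camera has in their place "tool_from_camera" (4x4, takes a point from camera to tool coordinates, whose origin is the TCP and whose axes are the flange's). Camera axes: x right, y down, z forward; pixel columns grow to the right and rows downward; lengths in m; the calibration is good to about 2 mm. A picture is of the moment at which its call begins: read the wrist's pose just before it.
A pose or a line that the arm cannot do raises ctrl.PlanningError and nothing moves.
- ctrl.hand_in(): hands the job in; it is judged then, once.
Trained networks look in a picture, given as the dict that the camera call returned (one of the last four; its "shot" number tells which), for a name from the list of things; names that differ only in an ending like _2 or _b are one class to them, and where a whole thing is asked for, a point or a joint stands for the part that bears it (a point fixed in the world has none). Each returns a list of dicts, best first, with "score" (0 to 1); they miss things now and then, are a little off and sometimes report something else, mostly with a low value. They report only what shows in the picture. A call takes as long as a camera call. They do not tell look-alikes from the thing itself.
- finder.trace(picture, label): "pixels" (480x640 bool, what is visible of it) and "position" ([column, row] in pixels, amid what is visible of it).
The state is a dict: "clock": time; "joint_pos": joint angles; "qvel": joint speeds; "joint_efforts": joint torques, N m; "tcp_pos": TCP position; "tcp_rot": TCP orientation; "contact_force": force on the tool from outside, world axes, zero at the start; "ft_torque": the same for the moment, N m; "grip_width": opening from 0.0 (shut) to 1.0 (fully open); "finger_force": force on a finger pad.
Only numpy, scipy, OpenCV 4.12 (cv2) and the standard library are available. Lean on these libraries where they do the work, as an engineer would, in place of code of your own. Each camera call takes 0.05 s, during which the arm holds its last target. There are 200 camera calls.

### The job

The studio lamps' dimmer box has lost its knob. Slide the box's black dust hood all the way aside to bare the D-shaped shaft, pick up the loose metal knob, turn it so that its D-shaped bore matches the flat of the shaft, and push it fully home. Then press the sprung shaft well in and finish while still holding the knob pressed down, without letting go, and leave the other things on the bench alone.

Things in the scene. Friction and masses are not known exactly. Their poses are not given: they have to be found in the camera images.
- console: Dimmer box, fixed to the bench: grey, 140 mm (x) by 220 mm (y) by 50 mm high, origin at the centre of its underside. Its flat top panel is 50 mm above the bench. The shaft stands on the panel at (0, -50 mm) in this frame; the dust hood slides along +y of this frame. The box stands turned a little, on the left or the right of the work area.
- hood (a joint): Travel of the dust hood along the box's +y, in m: 0 to 0.012 over the shaft (closed, as it starts), 0.095 at its end stop (fully open). It takes about 2 N to slide and stays where it is left.
- hood_grip (a point): Point on the black dust hood's grip rib. The hood is a tunnel 70 mm (x) by 56 mm (y), roof 86 mm above the bench. Mid-roof stands a rib, 44 mm long (x), 12 mm thick (y), 28 mm tall, top 114 mm above the bench; this point is in the rib's middle, 7 mm below its top. Axes as the box's. Pinch the rib across y, or push it.
- shaft: Upright metal D-shaft, 12 mm diameter, on the panel in a round black plate, under the hood at first. Origin on its axis, at panel height when not pressed in; z up. One side is cut to a flat 3 mm from the axis, facing this frame's +x. Tip 26 mm above the origin; the last 4 mm taper to 8 mm. Starts turned up to 0.5 rad either way from the box's x; stiff to turn (0.08 N m).
- shaft_tip (a point): Centre of the shaft's tip; axes as the shaft's (x out of the flat). The knob goes on when its nose points the way the flat faces, within about 0.15 rad. Fully home, the tip touches the bore's end: the knob's origin is 16 mm below the tip, 10 mm above the shaft's origin.
- spindle (a joint): How far the shaft is pressed in, in m: 0 at rest, 0.006 at its stop. Its spring needs 4 N to start and 10 N at the stop, and pushes it back out. Pressed well in means more than 0.003.
- knob: Loose metal knob, about 60 g, standing on the bench bore down. Origin: centre of the bore at its underside, z up. 32 mm high; two flat sides 26 mm apart (y = +-13 mm: grip across y); blunt end at x = -17 mm, pointed nose with a short black line on top at x = +26 mm. Bore: open below, 16 mm deep, 13.5 mm diameter, its flat 3.75 mm from the axis on the nose (+x) side.
- tumbler: Bystander: drinking glass, 72 mm wide, 100 mm high; origin at the centre of its underside.
- paint_bottle: Bystander: white bottle, 48 mm wide, 140 mm high; origin at the centre of its underside.
- lens_cap: Bystander: black lens cap, disc 72 mm wide, 12 mm high; origin at the centre of its underside.
There are look-alikes about, which are no part of the job. Of the things like the knob, leave any that is orange or yellow; of the rest the larger one is meant.

How it is judged:
On the way, in this order (a step that is already met when the one before it is completed fails the run):
1. the dust hood is slid fully aside (more than 85 of its 95 mm) (value of joint hood above 0.085 m), for 0.2 s.
2. the knob is lifted off the bench by the gripper (height (world z) of knob above 0.03 m and contact force between the fingers and knob above 1 N), for 0.2 s.
3. the knob is fully home on the D-shaft (z of knob in the frame of shaft between 0.007 and 0.0125 m and horizontal distance between knob and shaft below 0.003 m and angle between knob's own z axis and vertical below 0.12 rad and angle between the x axis of knob and the x axis of shaft, either way round below 0.4 rad), for 0.2 s.
At the end, for the whole second after the job is handed in: Ends holding: hood over 80 mm open; knob home on the shaft (origin 7 to 12.5 mm above the shaft's, within 3 mm of its axis, tilt under 0.12 rad, flats within 0.4 rad), at rest, fingers on it (over 2 N), shaft pressed in over 3 mm (over 4 N) (all of step 3 and value of joint hood above 0.08 m and value of joint spindle above 0.003 m and contact force between knob and shaft above 4 N and contact force between the fingers and knob above 2 N and linear speed of knob below 0.02 m/s); the arm keeps its last pose, push and grip.
It fails at once if the tumbler is moved more than 30 mm or tipped (distance of tumbler from where it was at the start of the episode above 0.03 m or angle between tumbler's own z axis and vertical above 0.5 rad).
It fails at once if the paint bottle is moved more than 30 mm or tipped (distance of paint_bottle from where it was at the start of the episode above 0.03 m or angle between paint_bottle's own z axis and vertical above 0.5 rad).
It fails at once if the lens cap is moved more than 30 mm or tipped (distance of lens_cap from where it was at the start of the episode above 0.03 m or angle between lens_cap's own z axis and vertical above 0.5 rad).
It also fails if it takes over 58 s, if anything falls off the work surface, if the arm or the gripper's body presses on something with over 40 N, if the wrist force passes 120 N, or if a joint passes its speed limit or range.

## Working session

There is one attempt and no reset: what is moved stays moved. The work goes in short steps, each a Python script; the robot and the scene stay as the last script left them, time stands still between calls to the robot, and variables do not carry over. Pictures are saved under pics/ and viewed, at most 10 in all, crops included, and the job is handed in when it is done.

```bash
mkdir -p pics; cat > h.py <<'E'
import numpy as np, cv2
from bench import ctrl, fingers, read_state, grab_frame, finder
from scipy.spatial.transform import Rotation as R
def save(im,n): cv2.imwrite('pics/'+n+'.png',cv2.cvtColor(np.ascontiguousarray(im),cv2.COLOR_RGB2BGR))
def down(yaw): # tool z down, tool y axis along world angle yaw
    y=np.array([np.cos(yaw),np.sin(yaw),0]); z=np.array([0,0,-1.]); x=np.cross(y,z)
    q=R.from_matrix(np.c_[x,y,z]).as_quat(); return [q[3],q[0],q[1],q[2]]
def Rq(q): return R.from_quat([q[1],q[2],q[3],q[0]]).as_matrix()
def T_wc(f,st=None):
    if 'camera_from_world' in f: return np.linalg.inv(f['camera_from_world'])
    T=np.eye(4); T[:3,:3]=Rq(st['tcp_rot']); T[:3,3]=st['tcp_pos']; return T@f['tool_from_camera']
def cloud(f,st=None):
    K=f['intrinsics']; d=f['range_z']; v,u=np.mgrid[:480,:640]
    P=np.stack([(u-K[0,2])/K[0,0]*d,(v-K[1,2])/K[1,1]*d,d],-1); T=T_wc(f,st)
    W=P@T[:3,:3].T+T[:3,3]; W[d==0]=np.nan; return W
E
python3 - <<'E'
from h import *
st=read_state(); print(st['clock'],st['tcp_pos'],st['tcp_rot'],st['grip_width'])
ims=[]
for n in ['scene','top']:
    f=grab_frame(n); W=cloud(f); ims.append(f['img']); T=T_wc(f); print(n,T[:3,3],T[:3,2])
    for l in ['console','hood','knob','tumbler','paint_bottle','lens_cap']:
        for r in finder.trace(f,l)[:4]:
            m=r['pixels']; p=W[m]; print(l,round(r['score'],2),np.round(r['position']),m.sum(),np.round(np.nanmedian(p,0),3),'z95',round(float(np.nanpercentile(p[:,2],95)),3))
save(ims[0],'scene0'); save(ims[1],'top0')
E
```

```text
0.0 [0.24886112 0.57292752 0.24375941] [-1.13826009e-04  2.03431267e-01  9.79088976e-01 -6.94890562e-04] 1.0000044567352493
scene [ 1.08661261 -0.17933346  0.92507991] [-0.503251    0.15873703 -0.84943569]
console 0.83 [377. 246.] 6132 [0.617 0.1   0.05 ] z95 0.087
hood 0.74 [363. 240.] 946 [0.615 0.058 0.086] z95 0.114
knob 0.71 [247. 274.] 305 [ 0.589 -0.183  0.03 ] z95 0.034
knob 0.62 [289. 277.] 172 [ 0.608 -0.105  0.023] z95 0.026
knob 0.58 [216. 284.] 174 [ 0.585 -0.257  0.022] z95 0.025
knob 0.53 [228. 248.] 248 [ 0.512 -0.214  0.03 ] z95 0.034
tumbler 0.97 [501. 193.] 1324 [0.571 0.418 0.07 ] z95 0.1
paint_bottle 0.56 [117. 278.] 1085 [ 0.538 -0.441  0.081] z95 0.139
lens_cap 0.79 [378. 314.] 861 [0.745 0.055 0.012] z95 0.014
top [ 0.42890092 -0.02774342  1.1092229 ] [ 0.16855833  0.002831   -0.98568762]
console 0.7 [274. 244.] 5389 [0.589 0.11  0.05 ] z95 0.087
hood 0.89 [292. 235.] 779 [0.601 0.061 0.086] z95 0.114
knob 0.5 [409. 283.] 220 [ 0.5   -0.213  0.031] z95 0.035
knob 0.46 [397. 251.] 205 [ 0.58  -0.18   0.031] z95 0.034
knob 0.45 [362. 240.] 90 [ 0.603 -0.101  0.024] z95 0.027
tumbler 0.89 [137. 252.] 1100 [0.568 0.438 0.063] z95 0.1
paint_bottle 0.65 [509. 271.] 662 [ 0.523 -0.435  0.089] z95 0.14
paint_bottle 0.48 [297. 187.] 650 [0.741 0.056 0.011] z95 0.014
lens_cap 0.63 [298. 186.] 652 [0.741 0.056 0.011] z95 0.014
```

```bash
python3 - <<'E'
import cv2
a=cv2.imread('pics/scene0.png')[180:330,190:440]
cv2.imwrite('pics/crop1.png',cv2.resize(a,(800,480),interpolation=cv2.INTER_CUBIC))
a=cv2.imread('pics/top0.png')[170:320,220:470]
cv2.imwrite('pics/crop2.png',cv2.resize(a,(800,480),interpolation=cv2.INTER_CUBIC))
E
```

```text
(no output)
```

View pics/crop1.png

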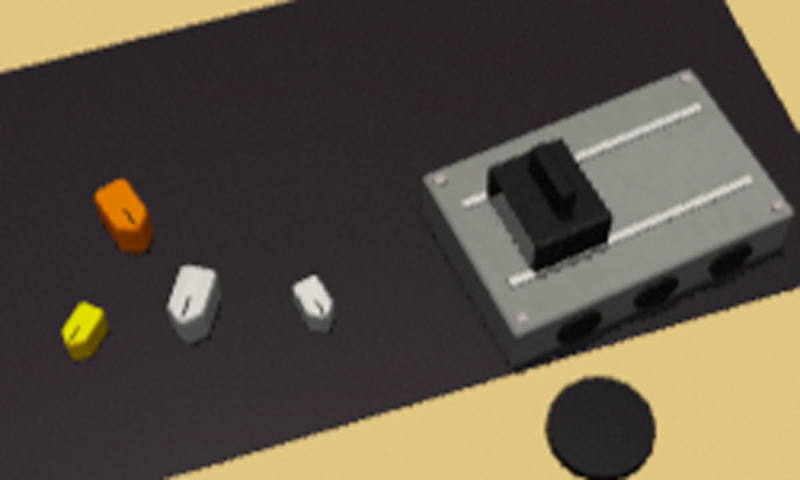

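View pics/crop2.png

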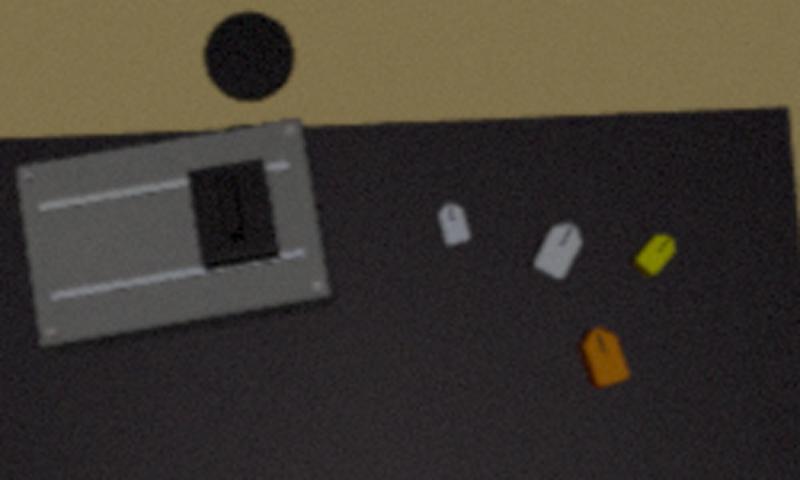

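Seen: the grey metal candidates are the large one at scene (250,274)/top (397,251) and the small one at scene (289,277)/top (362,240). The orange (228,248) and yellow (216,284) ones are excluded. The larger grey one is meant, and the crops confirm it is clearly bigger. The box is on the left with its hood at scene (363,240), and the hood slides towards +y.

```bash
cat >> h.py <<'E'
def knobpose(W,c,img=None):
    """top face of knob near xy c -> origin, nose yaw"""
    m=(np.hypot(W[...,0]-c[0],W[...,1]-c[1])<0.04)&(W[...,2]>0.012+(c[2] if len(c)>2 else 0))
    zt=np.nanpercentile(W[m][:,2],90); P=W[m&(W[...,2]>zt-0.004)][:,:2]
    (cx,cy),(w,h),a=cv2.minAreaRect((P*1000).astype(np.float32))
    a=np.deg2rad(a if w>h else a+90); d=np.array([np.cos(a),np.sin(a)]); n=np.array([-d[1],d[0]])
    s=(P*1000-[cx,cy])@d; t=(P*1000-[cx,cy])@n; L=max(w,h)
    if t[s>L*.25].std()>t[s<-L*.25].std(): d=-d; 
    ctr=np.array([cx,cy])-4.5*d
    return ctr/1000,np.arctan2(d[1],d[0]),(w,h),zt
E
python3 - <<'E'
from h import *
for n,kc in (('scene',(.585,-.183)),('top',(.58,-.18))):
    f=grab_frame(n); W=cloud(f)
    print(n,'knob',knobpose(W,kc))
    near=(abs(W[...,0]-.6)<.2)&(abs(W[...,1]-.1)<.2)
    for nm,lo,hi in (('panel',.044,.056),('roof',.080,.092),('rib',.107,.12)):
        P=W[near&(W[...,2]>lo)&(W[...,2]<hi)]
        r=cv2.minAreaRect((P[:,:2]*1000).astype(np.float32)); print(nm,len(P),np.round(np.median(P[:,2]),4),r)
E
```

```text
scene knob (array([ 0.58014599, -0.18087124]), np.float64(-0.4912235251745326), (25.274892807006836, 41.946598052978516), np.float64(0.03329266878923742))
panel 4410 0.0499 ((596.7750244140625, 109.05230712890625), (145.0926971435547, 219.69696044921875), 9.788895606994629)
roof 591 0.0859 ((603.353759765625, 61.12627029418945), (73.24491882324219, 56.848060607910156), 10.035752296447754)
rib 120 0.1133 ((604.2935180664062, 61.330135345458984), (43.26388931274414, 12.9410982131958), 9.195293426513672)
top knob (array([ 0.57902402, -0.18097604]), np.float64(-0.5117564971790435), (24.53327751159668, 41.58139419555664), np.float64(0.03370579052270384))
panel 4456 0.0495 ((594.5957641601562, 110.00823211669922), (140.66790771484375, 220.09771728515625), 9.94144058227539)
roof 605 0.0853 ((603.2499389648438, 61.723960876464844), (70.95165252685547, 55.879188537597656), 10.219488143920898)
rib 104 0.113 ((603.086181640625, 61.52561950683594), (43.905548095703125, 11.872028350830078), 10.048771858215332)
```

```bash
python3 - <<'E'
from h import *
b=0.173; q=down(b+np.pi/2); y=np.array([-np.sin(b),np.cos(b),0])
p=np.array([.6035,.0614,0])
ctrl.goto(p+[0,0,.20],q); ctrl.movel(p+[0,0,.111],velocity=.12,f_stop=15)
fingers.close_gripper(15); s=read_state(); print(s['tcp_pos'],s['grip_width'],s['finger_force'])
p0=np.array(s['tcp_pos'])
print(ctrl.movel(p0+y*.099,velocity=.08,f_stop=10)); s=read_state(); print((np.array(s['tcp_pos'])-p0)@y,s['contact_force'])
fingers.open_jaws(); p1=np.array(read_state()['tcp_pos']); ctrl.movel(p1+[0,0,.09],velocity=.2)
S=np.array([.604,.060,0])
# look at shaft from wrist
s=read_state(); f=grab_frame('wrist'); print(f['tool_from_camera'],s['clock'])
ctrl.goto(S+[0,0,.23]-np.array([.0,0,0]),q); s=read_state(); f=grab_frame('wrist'); W=cloud(f,s); save(f['img'],'w1')
m=(np.hypot(W[...,0]-S[0],W[...,1]-S[1])<.03)&(W[...,2]>.06); P=W[m]; print(len(P),np.nanmean(P,0),np.nanmax(P[:,2]) if len(P) else 0, s['clock'])
for r in finder.trace(f,'shaft')[:3]: print(r['score'],r['position'],r['pixels'].sum(),np.nanmedian(W[r['pixels']],0))
E
```

```text
[0.60348711 0.06134164 0.11098329] 0.13554346802291994 14.99997824546881
True
0.09345640370761489 [ 0.68200009 -1.70566636  4.48331304]
[[-5.02191312e-05 -9.67194461e-01 -2.54037148e-01  6.94496697e-02]
 [ 9.99999885e-01  7.25147294e-05 -4.73769176e-04 -3.84978084e-04]
 [ 4.76648357e-04 -2.54037142e-01  9.67194346e-01 -1.41087914e-01]
 [ 0.00000000e+00  0.00000000e+00  0.00000000e+00  1.00000000e+00]] 8.1667
19973 [0.5785583  0.05691035 0.31614676] 0.3297643447161845 8.7
0.58 [325.5, 230.4] 196 [0.60187034 0.05883863 0.07430179]
```

View pics/w1.png

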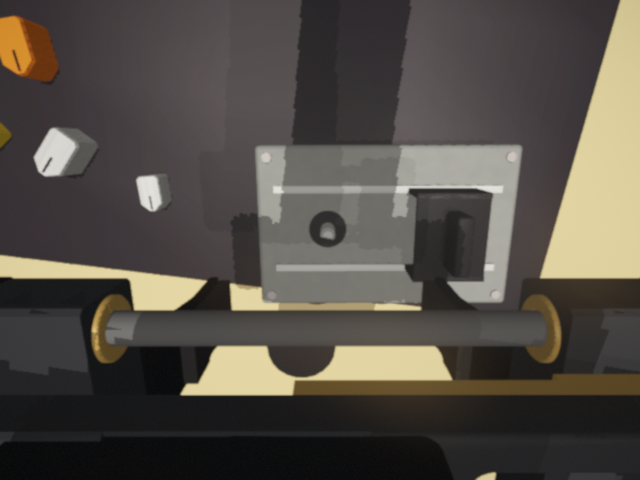

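The hood is now open, at (450,235), and the bare shaft is at (327,230). Next I'll look at it from closer.

```bash
cat > look.py <<'E'
from h import *
b=0.173; q=down(b+np.pi/2); ex=np.array([np.cos(b),np.sin(b),0])
S=np.array([.604,.060,0]); tiles=[];allP=[]
for d in (.05,.08,.11):
    ctrl.goto(S+ex*d+[0,0,.118],q); s=read_state(); f=grab_frame('wrist'); W=cloud(f,s)
    C=np.linalg.inv(T_wc(f,s)); c=C[:3,:3]@(S+[0,0,.065])+C[:3,3]; uv=f['intrinsics']@c/c[2]; u,v=int(uv[0]),int(uv[1])
    print(d,u,v,f['intrinsics'][0,0],s['clock'])
    u=np.clip(u,45,594);v=np.clip(v,45,434)
    tiles.append(cv2.resize(f['img'][v-45:v+45,u-45:u+45],(260,260),interpolation=cv2.INTER_CUBIC))
    m=(np.hypot(W[...,0]-S[0],W[...,1]-S[1])<.02)&(W[...,2]>.056)&(W[...,2]<.085); P=W[m]
    print(len(P),P[:,2].max()); allP.append(P)
    tip=P[P[:,2]>P[:,2].max()-.0025]; print('tip',tip.mean(0),len(tip))
    for r in finder.trace(f,'shaft')[:2]: print(r['score'],r['position'])
    np.savez(f'look{int(d*100)}.npz',W=W,img=f['img'],T=T_wc(f,s),K=f['intrinsics'])
# occupancy plot of xy
for P in allP:
    H=np.full((260,260,3),30,np.uint8)
    for x,y,z in P:
        a=int(130-(x-S[0])*8000); bb=int(130-(y-S[1])*8000)
        if 0<=a<260 and 0<=bb<260: cv2.circle(H,(bb,a),1,(int((z-.05)*9000)%256,255-int((z-.05)*9000)%256,80),-1)
    tiles.append(H)
save(np.vstack([np.hstack(tiles[:3]),np.hstack(tiles[3:])]),'shaft1')
E
python3 look.py
```

```text
0.05 325 183 381.23315041617496 9.3583
433 0.07843947082106659
tip [0.60359511 0.05946829 0.07691695] 184
0.65 [320.7, 184.0]
0.08 326 117 381.23315041617496 9.7083
458 0.07890124997557793
tip [0.60393167 0.05929666 0.07715392] 162
0.96 [323.8, 116.5]
0.11 326 52 381.23315041617496 10.0583
676 0.07853552745028836
tip [0.60398809 0.05949337 0.07697092] 234
0.79 [325.3, 51.3]
```

View pics/shaft1.png

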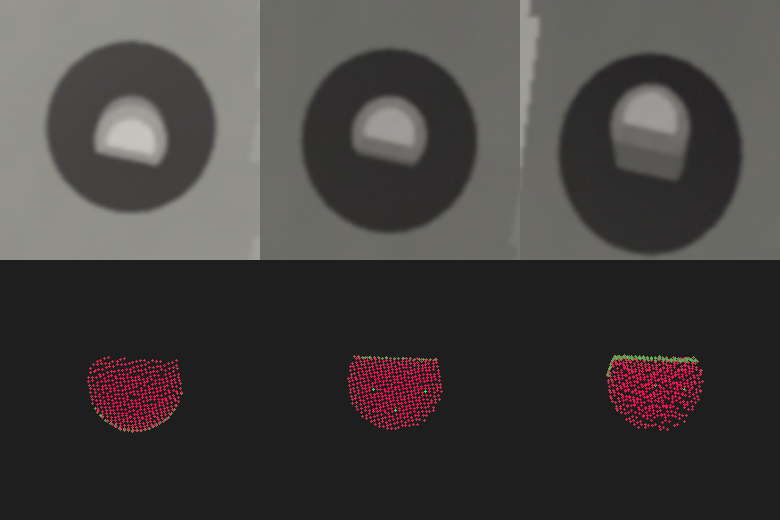

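The shaft's flat shows clearly, facing down in the image, which is world +x. I'll fit its angle and axis, and re-measure the knob from the wrist.

```bash
cat > fit.py <<'E'
from h import *
from scipy.optimize import least_squares
def fit(W,S=(.604,.060)):
    m=(np.hypot(W[...,0]-S[0],W[...,1]-S[1])<.012)&(W[...,2]>.056)&(W[...,2]<.085); P=W[m]
    h,_=None,None
    hull=cv2.convexHull((P[:,:2]*1e5).astype(np.int32))[:,0]/1e5
    # resample hull outline
    H=np.vstack([hull,hull[:1]]); L=np.r_[0,np.cumsum(np.hypot(*np.diff(H,axis=0).T))]
    t=np.linspace(0,L[-1],200,endpoint=False); O=np.c_[np.interp(t,L,H[:,0]),np.interp(t,L,H[:,1])]
    def res(p):
        d=O-p[:2]; n=np.array([np.cos(p[2]),np.sin(p[2])])
        return np.maximum(np.hypot(*d.T)-p[3],d@n-p[4])*1000
    r=least_squares(res,[*O.mean(0),0.,.006,.003],loss='soft_l1',f_scale=.2); return r.x,P
if __name__=='__main__':
    for d in (5,8,11):
        W=np.load(f'look{d}.npz')['W']; x,P=fit(W); print(d,np.round(x,4))
    # vertical flat face points
    F=P[(P[:,0]>np.percentile(P[:,0],98)-.0015)&(P[:,2]<.071)]
    c=np.polyfit(F[:,1],F[:,0],1); print('flat line yaw',np.arctan2(-c[0],1),len(F),F.mean(0))
    # image edge in view 8: gradient direction not needed
    K=np.array([.5795,-.1809,0]); q=down(-.5+np.pi/2)
    ex=np.array([np.cos(-.5),np.sin(-.5),0])
    ctrl.goto(K+ex*.06+[0,0,.15],q); s=read_state(); f=grab_frame('wrist'); W=cloud(f,s); print('knob',knobpose(W,K[:2]),s['clock'])
    save(f['img'],'knobw')
E
python3 fit.py
```

```text
5 [ 0.6046  0.0594 -0.0299  0.0058  0.0032]
8 [ 0.605   0.0594 -0.0378  0.0058  0.003 ]
11 [ 0.605   0.0594 -0.0315  0.0059  0.0032]
flat line yaw -0.012946582752276784 150 [0.60787575 0.05969127 0.06368541]
knob (array([ 0.60707407, -0.20138575]), np.float64(1.1064010869676588), (39.77402877807617, 3.888031005859375), np.float64(0.24731046254336148)) 11.3083
```

View pics/knobw.png

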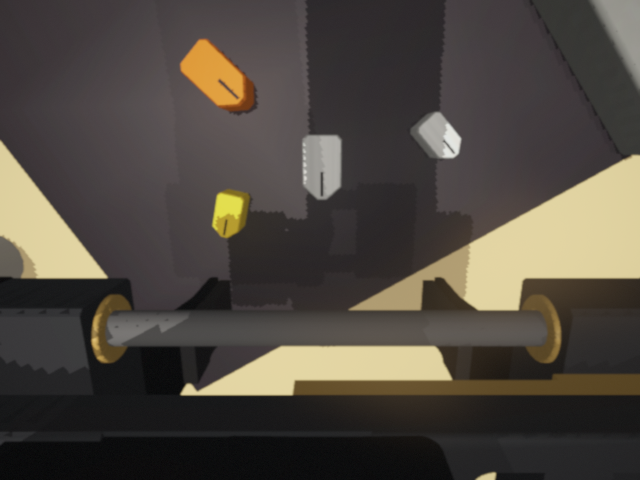

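The knob is under the wrist camera at (322,160), nose down in the image and in line with the tool. I'll refine its pose, then grasp it.

```bash
python3 - <<'E'
from h import *
s=read_state(); f=grab_frame('wrist'); W=cloud(f,s); W[W[...,2]>.06]=np.nan
k,yaw,wh,zt=knobpose(W,(.5795,-.1809)); print(k,yaw,wh,zt)
if max(wh)<46 and np.hypot(*(k-[.5795,-.1809]))<.006 and abs(yaw+.5)<.1:
    k=.6*k+.4*np.array([.5796,-.1809])
    q=down(yaw+np.pi/2); p=np.array([*k,0])
    ctrl.goto(p+[0,0,.11],q); print(ctrl.movel(p+[0,0,.026],velocity=.08,f_stop=10))
    fingers.close_gripper(45); s=read_state(); print(s['tcp_pos'],s['grip_width']*87,s['finger_force'])
    ctrl.movel(p+[0,0,.16],velocity=.12)
    s=read_state(); print(s['grip_width']*87,s['finger_force'],s['clock'],yaw,k)
    np.savez('grasp.npz',k=k,yaw=yaw)
    for n in ('scene','top'):
        f=grab_frame(n); W=cloud(f); m=(np.hypot(W[...,0]-k[0],W[...,1]-k[1])<.03)&(W[...,2]>.12)&(W[...,2]<.19)
        save(f['img'],'held_'+n); 
    f=grab_frame('wrist'); save(f['img'],'held_w')
E
python3 - <<'E'
import cv2,numpy as np
a=cv2.imread('pics/held_scene.png'); b=cv2.imread('pics/held_w.png')
cv2.imwrite('pics/held.png',np.hstack([cv2.resize(a[170:330,140:340],(400,320)),cv2.resize(b[100:420,120:520],(400,320))]))
E
```

```text
[ 0.58069793 -0.18257651] -0.4959489716337419 (25.765575408935547, 42.21742630004883) 0.03382938874452943
False
[ 0.58027973 -0.18190046  0.02601101] 25.81000209566922 44.99995772726834
25.83728872942553 44.99984194524586 15.275 -0.4959489716337419 [ 0.58025876 -0.18190591]
```

View pics/held.png

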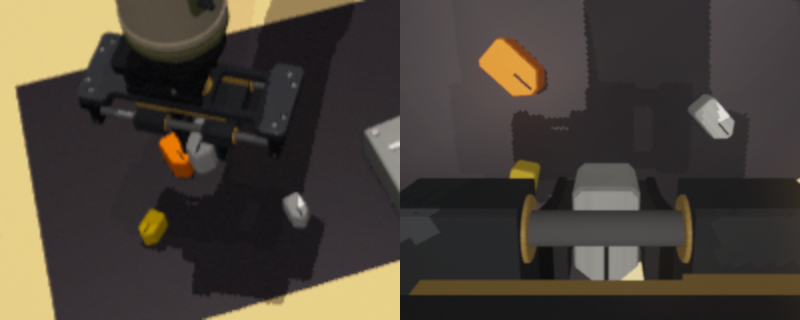

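Held squarely (25.8 mm, 45 N). On to the shaft.

```bash
python3 - <<'E'
from h import *
q=down(-.03+np.pi/2); p=np.array([.6046,.0596,0])
mid=np.array([.60,-.06,.16]); ctrl.goto(mid,q); ctrl.goto(p+[0,0,.135],q)
f0=np.array(read_state()['contact_force'])
for z in (.106,.100,.094,.0865):
    hit=ctrl.movel(p+[0,0,z],velocity=.03,f_stop=3.5); s=read_state(); print(z,hit,s['tcp_pos'],np.round(s['contact_force']-f0,2),np.round(s['ft_torque'],2),s['clock'])
    if hit: break
E
```

```text
0.106 False [0.6047474  0.05963928 0.10622101] [-0.68  0.12 -0.51] [ 0.04 -0.03  0.01] 17.6583
0.1 False [0.60439056 0.05957811 0.09967306] [-0.61 -0.27  0.47] [ 0.04 -0.   -0.04] 18.0083
0.094 False [0.60442515 0.05957052 0.09370913] [-1.11  0.62 -0.28] [ 0.09  0.03 -0.03] 18.3583
0.0865 False [0.60453202 0.05957518 0.08635551] [-0.52  1.21  0.27] [ 0.05  0.02 -0.  ] 18.7583
```

```bash
python3 - <<'E'
from h import *
s=read_state(); f0=np.array(s['contact_force']); p=np.array([.6046,.0596,0])
ctrl.wait(.4)
for z in (.0855,.084,.0825,.081):
    hit=ctrl.movel(p+[0,0,z],velocity=.02,f_stop=14); ctrl.wait(.3); s=read_state(); print(z,hit,np.round(s['tcp_pos'],4),np.round(s['contact_force']-f0,2),s['finger_force'],s['grip_width']*87,s['clock'])
f=grab_frame('scene'); save(cv2.resize(f['img'][170:330,290:490],(750,600)),'press')
E
```

```text
0.0855 False [0.6047 0.0596 0.0856] [ 0.17 -0.82  2.78] 45.000874791294336 25.40554965831807 19.7083
0.084 False [0.6047 0.0596 0.0841] [-0.09 -1.26  4.16] 45.00126415863633 25.451687371990833 20.2583
0.0825 False [0.6047 0.0596 0.0827] [-0.8  -1.22  5.91] 45.00160463154316 25.442223355365773 20.8083
0.081 False [0.6048 0.0596 0.0814] [-0.92 -0.96  7.67] 45.00199947506189 25.649676621510896 21.3583
```

View pics/press.png

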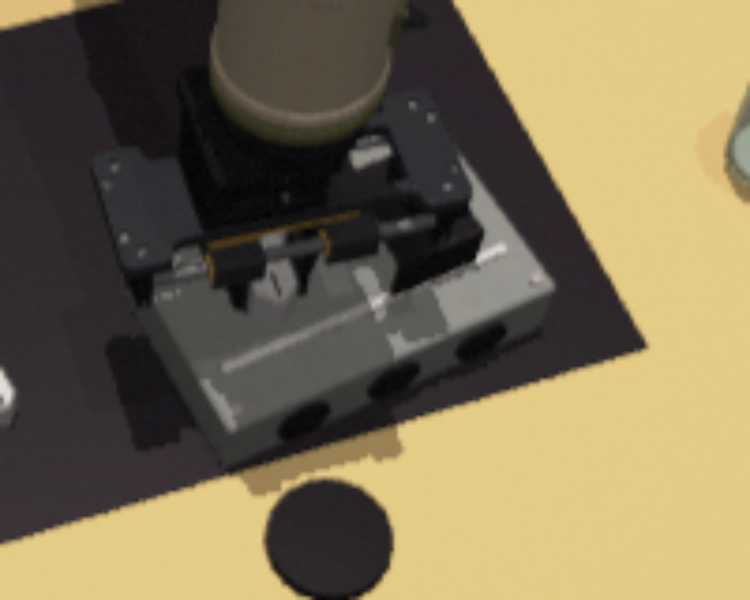

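The force follows the spring curve (7.7 N at about 4 mm in), and the knob sits between the fingers with the hood still open. I'll press a little deeper for margin and hand in.

```bash
python3 - <<'E'
from h import *
f0=np.array(read_state()['contact_force'])
hit=ctrl.movel([.6046,.0596,.0798],velocity=.02,f_stop=8); ctrl.wait(.5); s=read_state(); print(hit,np.round(s['tcp_pos'],4),np.round(s['contact_force']-f0,2),s['finger_force'],np.abs(s['qvel']).max(),s['clock'])
print(ctrl.hand_in())
E
```

```text
False [0.6048 0.0596 0.0803] [-0.07 -1.8   0.32] 45.0022074021399 0.0010640319152184258 22.1583
the job is handed in; nothing more can be done
None
```

The job is handed in at about 22 s of the 58 s allowed. The hood is fully open, and the knob is home on the D-shaft, pressed about 5 mm in (about 8 N) and still gripped at 45 N. No verdict came back from the hand-in, so these are my own readings.

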